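# Set a marked strip on the bench hook for sawing

## Task

Set up the thin wooden strip that lies loose on the bench hook, ready for sawing: with the fingertips only, push it until its long side lies flat along the bench hook's fence and the pencil line drawn across it is right over the bench hook's open right-hand edge, so that the marked 40 mm end hangs out past that edge. Do not lift or carry the strip, leave the wedge, the offcut and the spring clamp where they lie, and finish with the hand clear of everything.

Things in the scene. Friction and masses are not known exactly. Their poses are not given: they have to be found in the camera images.
- bench_hook: raised bench hook (sawing board), fixed. Wooden base 160 mm (its x) by 220 mm (its y) on two bearers; upper face level, 64 mm above the slab. Origin: centre of its underside, z up. A dark wooden fence, 30 mm wide and 22 mm high above the base, stands along the far (+x) side from y = -80 to +110 mm, near face at x = +50 mm. The strip must hang over the open right-hand (-y) edge, y = -110 mm.
- saw_edge (a point): middle of the upper edge of the bench hook's open right-hand side (x = 0, y = -110, z = 64 mm in the hook's frame); the edge runs along the hook's x, and the hook's -y points outward past it
- fence_face (a point): point at the foot of the fence's near face, on the base's upper face (x = 50, y = 0, z = 64 mm in the hook's frame); the fence runs along the hook's y
- strip: loose thin flat strip of light wood, about 60 g, 45 mm (its x) by 150 mm (its y) by 9 mm thick, flat on the bench hook's base, slides easily; origin: centre of its underside, z up. Starts wholly on the base, off the fence, within 0.25 rad of parallel to it; its -y end is the marked one, towards the open edge. Push its long side or end with fingertips 2 to 5 mm above the base.
- strip_line (a point): middle of the pencil line across the strip's upper face (x = 0, y = -35, z = 9 mm in the strip's frame), 40 mm from the strip's -y end; the line runs along the strip's x
- wedge_1: bystander: loose dark shim wedge 28 x 100 x 22 mm on the slab behind the fence, about 130 mm from the hook's origin; origin at the centre of its underside
- offcut_3: bystander, not the strip: loose hardwood offcut 38 x 160 x 19 mm on the slab along the robot's side of the bench hook, its axis about 125 mm from the hook's origin; origin at the centre of its underside
- spring_clamp_1: loose orange spring clamp lying on its side, 84 x 137 x 26 mm, on the slab to the right of the bench hook; bystander; origin at the centre of its underside
- tall_clamp (a point): on a tall fixed bar clamp standing at the slab's back edge, 0.57 m high above the slab: pass on the robot's side of it. A fixed timber 88 mm high and 52 mm wide runs from its foot towards the robot, left of the bench hook.

How it is judged:
By the outcome, as a careful person would: the job done as asked, in the order asked, and still so for the second after the job is handed in, with the robot touching nothing.
It also fails if it takes over 51 s, if anything falls off the work surface, if the arm or the gripper's body presses on something with over 40 N, if the wrist force passes 120 N, or if a joint passes its speed limit or range.

## Robot

A 7-joint arm with a two-finger parallel gripper is mounted at the origin on the work surface; the furniture and walls round the work are solid. World frame = base frame: x ahead of the robot, y to its left, z up, the work surface at z = 0. Lengths are in mm, angles in rad, forces in N, time in s.
With the tool pointing down it reaches from about 350 to 900 mm from the base axis. Payload 19.9 kg.
Tool frame: the origin (TCP) lies midway between the tips of the shut fingers; the grasp point (between the pads) lies 19 mm behind it; z points along the fingers, y is the line along which they close (so a half turn about z gives the same grasp; the last joint's range is limited). The gripper opens to 94 mm and grips with 3 to 60 N. Pads are 16 mm wide; open, the fingers measure 119 mm over their backs; the gripper's body (75 mm by 177 mm) begins 78 mm behind the grasp point.
Start: joints at [1.228, 0.417, -0.01, 1.614, 0.005, 1.111, -0.053], TCP at [185.768, -596.732, 205.425] pointing down, gripper open.
Joint ranges: [-2.81, 2.81], [-0.39, 2.02], [-1.27, 1.25], [0.06, 2.57], [-1.19, 4.33], [0.19, 2], [-2.82, 2.82]. Speed limits (rad/s): [1.89, 1.89, 2.39, 2.39, 3.01, 3.01, 3.01].

## Interface

Orientations are given as a rotation vector (axis times angle).
In Python, from rig import * gives the robot as it stands. Calls block until the motion is done:
- move_pose(position, orientation): joint-space move of the TCP to a pose.
- movel(position, v=150, ori=None): straight line of the TCP; ori=None keeps the orientation; v is the mean speed in mm/s.
- set_joints(angles): joint-space move.
- move_gripper(opening): opening from 0.0 (shut) to 1.0 (fully open); the grip force is fixed at half the most; returns when the fingers have stopped.
- sleep(seconds).
- ik(position, orientation): joint angles nearest the present ones, or None.
- capture(name): name is "side" or "top" or "wrist"; returns a dict with "image" (384x512x3 uint8, blue, green, red), "z_map" (384x512 float32, mm along the optical axis (not along the pixel's ray), 0 where there is no reading), "fx", "fy", "cx", "cy" (pixels), "R" (3x3) and "t" (3): a world point X has camera coordinates R X + t. Camera axes: x right, y down, z forward; pixel columns grow to the right and rows downward; lengths in mm; the calibration is good to about 2 mm. A picture is of the moment at which its call begins.
A pose or a line that the arm cannot do raises MotionError and nothing moves.
- finish_job(): hands the job in; it is judged then, once.
Trained networks look in the newest picture that a camera, given by its name, has taken for a name from the list of things; names that differ only in an ending like _2 or _b are one class to them, and where a whole thing is asked for, a point or a joint stands for the part that bears it (a point fixed in the world has none). Each returns a list of dicts, best first, with "p" (0 to 1); they miss things now and then, are a little off and sometimes report something else, mostly with a low value. They report only what shows in the picture. A call takes as long as a camera call.
- find_in(camera, query): "centre" ([row, column] in pixels, amid what is visible of it).
- masks_of(camera, query): "mask" (384x512 bool, what is visible of it) and "centre" ([row, column] in pixels, amid what is visible of it).
- place_of(camera, query): "centre" ([row, column] in pixels: a listed point, or the origin of a listed thing).
Readings, each from a call of its own:
- read_time_s(): time.
- read_joint_pos(): joint angles.
- read_joint_vel(): joint speeds.
- read_joint_torque(): joint torques, N m.
- read_ee_pos(): TCP position.
- read_eef_rot(): TCP orientation.
- read_ft_force(): force on the tool from outside, world axes, zero at the start.
- read_wrist_torque(): the same for the moment, N m.
- read_finger_gap(): opening from 0.0 (shut) to 1.0 (fully open).
- read_finger_force(): force on a finger pad.
Only numpy, scipy, OpenCV 4.12 (cv2) and the standard library are available. Lean on these libraries where they do the work, as an engineer would, in place of code of your own. Each camera call takes 0.05 s, during which the arm holds its last target. There are 200 camera calls.

## Working session

There is one attempt and no reset: what is moved stays moved. The work goes in short steps, each a Python script; the robot and the scene stay as the last script left them, time stands still between calls to the robot, and variables do not carry over. Pictures are saved under pics/ and viewed, at most 10 in all, crops included, and the job is handed in when it is done.

```bash
mkdir -p pics; cat > h.py <<'E'
from rig import *
import numpy as np, cv2
def world(c,u,v,z=None):
    """pixel (col u,row v) -> world, by depth z or z_map"""
    if z is None: z=c["z_map"][int(v),int(u)]
    p=np.array([(u-c["cx"])/c["fx"]*z,(v-c["cy"])/c["fy"]*z,z])
    return c["R"].T@(p-c["t"])
def onplane(c,u,v,h):
    d=c["R"].T@np.array([(u-c["cx"])/c["fx"],(v-c["cy"])/c["fy"],1]); o=-c["R"].T@c["t"]
    return o+d*(h-o[2])/d[2]
def proj(c,X):
    p=c["R"]@np.asarray(X,float)+c["t"]; return c["fx"]*p[0]/p[2]+c["cx"],c["fy"]*p[1]/p[2]+c["cy"]
E
python3 - <<'E'
from h import *
for n in("top","side"):
    c=capture(n); cv2.imwrite(f"pics/{n}0.png",c["image"])
    print(n,"cam at",-c["R"].T@c["t"],c["fx"],c["R"].round(2).tolist())
    for q in("bench_hook","saw_edge","fence_face","strip","strip_line","wedge_1","offcut_3","spring_clamp_1","tall_clamp"):
        r=place_of(n,q)
        for k in r[:2]:
            v,u=k["centre"]
            try: print(q,round(k["p"],2),np.round([v,u]),world(c,u,v).round(1))
            except Exception as e: print(q,k,e)
print(read_time_s(),read_eef_rot(),read_ee_pos())
E
```

```text
top cam at [ 437.75792994 -275.30812567  973.93468817] 363.97168729469627 [[-0.0, -1.0, -0.02], [-1.0, 0.0, -0.09], [0.09, 0.01, -1.0]]
bench_hook 0.97 [202. 251.] [ 483.  -256.8   71.6]
saw_edge 0.59 [179. 292.] [ 5.489e+02 -3.655e+02 -1.000e-01]
fence_face 0.79 [184. 240.] [ 526.9 -232.2   87.1]
strip 0.7 [170. 223.] [ 569.7 -182.1   14.9]
strip 0.63 [205. 256.] [ 475.9 -269.2   73. ]
strip_line 0.62 [196. 268.] [ 496.6 -299.5   73.4]
wedge_1 0.64 [169. 220.] [ 574.  -175.    13.1]
wedge_1 0.64 [201. 253.] [ 485.6 -262.6   73.3]
offcut_3 0.85 [233. 289.] [ 403.6 -355.7   18.9]
spring_clamp_1 0.56 [230. 371.] [ 412.1 -564.6   26.6]
side cam at [  516.50442743 -1316.64932908   746.98726651] 487.27561068820063 [[1.0, 0.01, -0.01], [-0.0, -0.54, -0.84], [-0.01, 0.84, -0.54]]
bench_hook 0.72 [212. 253.] [ 498.3 -815.3  392.5]
bench_hook 0.17 [199. 253.] [ 498.7 -816.   412.4]
saw_edge 0.77 [213. 277.] [ 541.2 -353.8   62.3]
fence_face 0.61 [184. 268.] [ 517.6 -222.7   63.2]
strip 0.89 [190. 250.] [ 495.8 -815.   425.2]
strip_line 0.74 [196. 257.] [ 504.  -812.9  415.8]
wedge_1 0.35 [195. 286.] [ 563.5 -296.7   78. ]
spring_clamp_1 0.69 [235. 221.] [ 405.1 -381.8   18. ]
tall_clamp 0.92 [126. 296.] [ 660.3  868.9 -282.5]
1.0 [-3.10580820e+00 -4.72251449e-01  7.20037018e-05] [ 185.77364764 -596.73017658  205.41858203]
```

```bash
python3 -c "
import cv2
a=cv2.imread('pics/top0.png')
cv2.imwrite('pics/t1.png',cv2.resize(a[100:300,150:410],None,fx=3,fy=3,interpolation=2))"
```

```text
(no output)
```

View pics/t1.png

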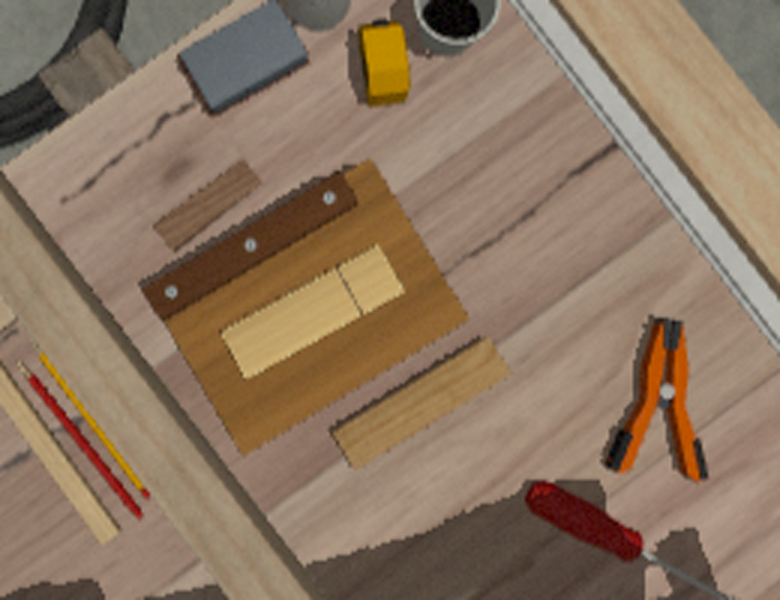

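View pics/side0.png

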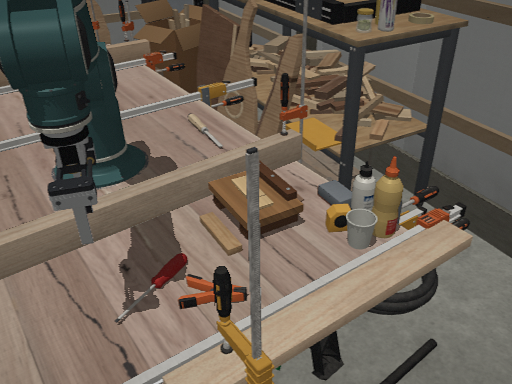

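```bash
cat >> h.py <<'E'
from scipy.spatial.transform import Rotation as Ro
def down(phi):
    """tool z down, tool y along world angle phi"""
    y=np.array([np.cos(phi),np.sin(phi),0]); z=np.array([0,0,-1.]); x=np.cross(y,z)
    return Ro.from_matrix(np.c_[x,y,z]).as_rotvec()
E
python3 - <<'E'
from h import *
c=capture("top")
for q in("strip","bench_hook"):
    for m in masks_of("top",q)[:2]:
        M=m["mask"].astype(np.uint8); h=73 if q=="strip" else 64
        k=max(cv2.findContours(M,0,2)[0],key=cv2.contourArea)
        b=cv2.boxPoints(cv2.minAreaRect(k)); print(q,m["p"],M.sum(),[onplane(c,*p,h)[:2].round(1).tolist() for p in b])
print("now y axis",Ro.from_rotvec(read_eef_rot()).as_matrix()[:,1])
phi=np.deg2rad(117)
for a in(phi,phi-np.pi): print(a,ik([470,-260,330],down(a)))
E
```

```text
strip 0.93 1101 [[462.5, -188.2], [534.3, -319.1], [493.5, -341.1], [422.3, -210.6]]
bench_hook 0.93 4772 [[498.5, -120.2], [614.2, -312.9], [468.9, -397.5], [356.2, -207.1]]
now y axis [ 2.97242016e-01 -9.54802166e-01 -9.22419290e-05]
2.0420352248333655 [ 1.32391821  0.31372458 -1.08434394  1.63969396  0.28274262  1.35982417
  2.24181296]
-1.0995574287564276 [ 0.67261016  0.17440102 -0.25856805  1.65819972  0.04587706  1.31493617
 -0.69337989]
```

```bash
python3 - <<'E'
from h import *
move_pose([450,-290,330],down(np.deg2rad(121)-np.pi))
c=capture("wrist"); cv2.imwrite("pics/w0.png",c["image"])
print("cam",-c["R"].T@c["t"],c["fx"],c["R"].round(2).tolist(),read_time_s())
for q in("strip","bench_hook"):
    for m in masks_of("wrist",q)[:2]:
        M=m["mask"].astype(np.uint8); h=73 if q=="strip" else 64
        k=max(cv2.findContours(M,0,2)[0],key=cv2.contourArea)
        b=cv2.boxPoints(cv2.minAreaRect(k)); print(q,m["p"],M.sum(),b.round().tolist(),[onplane(c,*p,h)[:2].round(1).tolist() for p in b])
E
```

```text
cam [ 512.85823336 -252.38765998  506.97051504] 297.7701859319228 [[0.51, -0.86, -0.0], [-0.83, -0.5, 0.26], [-0.22, -0.13, -0.97]] 2.7583
strip 0.88 3261 [[195.0, 152.0], [196.0, 120.0], [300.0, 124.0], [299.0, 155.0]] [[419.1, -208.3], [459.6, -188.5], [531.3, -317.9], [492.7, -341.3]]
bench_hook 0.69 13867 [[165.0, 72.0], [324.0, 72.0], [324.0, 186.0], [165.0, 186.0]] [[494.1, -119.1], [607.8, -309.1], [472.5, -401.6], [347.2, -192.4]]
```

View pics/w0.png

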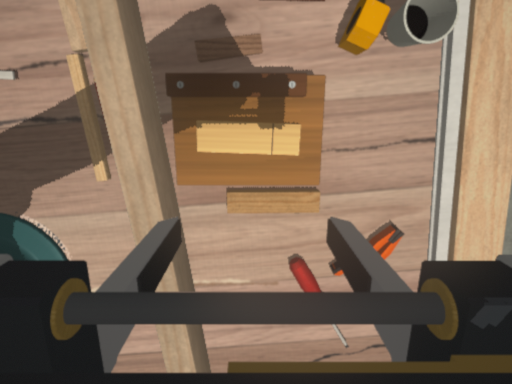

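```bash
cat >> h.py <<'E'
def contour(cam,c,q,h):
    m=max(masks_of(cam,q),key=lambda m:m["p"])["mask"].astype(np.uint8)
    k=max(cv2.findContours(m,0,cv2.CHAIN_APPROX_NONE)[0],key=cv2.contourArea)[:,0]
    return np.array([onplane(c,u,v,h)[:2] for u,v in k])
def hookfit(P,o,th,dims=(160,220)):
    """fit near (-x) and both y edges; o,th initial"""
    from scipy.optimize import least_squares
    hx,hy=dims[0]/2,dims[1]/2
    def loc(p): 
        R=np.array([[np.cos(p[2]),np.sin(p[2])],[-np.sin(p[2]),np.cos(p[2])]]); return (P-p[:2])@R.T
    p=np.array([*o,th])
    for _ in range(4):
        L=loc(p); t=8
        a=(abs(L[:,0]+hx)<t)&(abs(L[:,1])<hy-10); b=(abs(L[:,1]+hy)<t)&(L[:,0]>-hx+8)&(L[:,0]<hx*.4); d=(abs(L[:,1]-hy)<t)&(L[:,0]>-hx+8)&(L[:,0]<hx*.4)
        f=lambda p:np.r_[loc(p)[a,0]+hx,loc(p)[b,1]+hy,loc(p)[d,1]-hy]
        p=least_squares(f,p,loss="soft_l1").x
    L=loc(p); return p,[L[b,1].mean(),L[d,1].mean(),L[a,0].mean(),len(L[a]),len(L[b]),len(L[d])]
def rect(P):
    """centre, long-axis dir angle(90..180deg side), size"""
    (c,s,a)=cv2.minAreaRect(P.astype(np.float32)); a=np.deg2rad(a)
    if s[0]>s[1]: s=s[::-1]; 
    else: a+=np.pi/2
    d=np.array([np.cos(a),np.sin(a)]); d=d if d[1]>0 else -d
    return np.array(c),np.arctan2(d[1],d[0]),s
def measure(cam):
    c=capture(cam)
    p,q=hookfit(contour(cam,c,"bench_hook",64),[484,-260],np.deg2rad(31))
    s,a,sz=rect(contour(cam,c,"strip",73))
    R=np.array([[np.cos(p[2]),np.sin(p[2])],[-np.sin(p[2]),np.cos(p[2])]])
    print(cam,"hook",p.round(3),np.round(q,1),"strip world",s.round(1),"in hook",(R@(s-p[:2])).round(1),"rel ang",round(a-np.pi/2-p[2],4),np.round(sz,1))
    return c,p,R@(s-p[:2])
E
python3 - <<'E'
from h import *
movel([440,-295,200],v=250)
c,p,s=measure("wrist"); cv2.imwrite("pics/w1.png",c["image"])
measure("top")
for q in("saw_edge","strip_line","fence_face"):
    for k in place_of("wrist",q)[:1]:
        v,u=k["centre"]; w=onplane(c,u,v,73 if q=="strip_line" else 64)[:2]-p[:2]
        print(q,k,np.array([[np.cos(p[2]),np.sin(p[2])],[-np.sin(p[2]),np.cos(p[2])]])@w)
E
```

```text
wrist hook [ 482.734 -259.032    0.54 ] [-108.6  108.6  -80.1  181.    99.    99. ] strip world [ 475.5 -263.5] in hook [-8.5 -0.2] rel ang -0.0363 [ 44.7 149.6]
top hook [9.29177e+02 7.96340e+01 6.58000e-01] [nan nan nan  0.  0.  0.] strip world [ 502.9 -162.7] in hook [-485.5   69.1] rel ang 0.5274 [ 64.3 127.4]
saw_edge {'centre': [133.9, 351.8], 'p': 0.59} [  -3.20453652 -110.73485328]
strip_line {'centre': [139.0, 278.9], 'p': 0.9} [ -7.75951008 -34.18796166]h.py:34: RuntimeWarning: Mean of empty slice.
  L=loc(p); return p,[L[b,1].mean(),L[d,1].mean(),L[a,0].mean(),len(L[a]),len(L[b]),len(L[d])]
  ret = ret.dtype.type(ret / rcount)
```

View pics/w1.png

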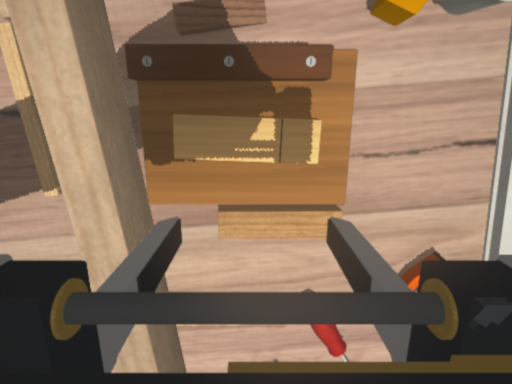

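```bash
cat >> h.py <<'E'
HO=np.array([482.7,-259.0]); TH=0.54
HX=np.array([np.cos(TH),np.sin(TH)]); HY=np.array([-np.sin(TH),np.cos(TH)])
ORI=down(TH-np.pi/2)
def W(x,y,z): return [*(HO+x*HX+y*HY),z]
def go(x,y,z,v=150): movel(W(x,y,z),v,ORI)
def hpos():
    e=np.array(read_ee_pos()); d=e[:2]-HO; return np.array([d@HX,d@HY,e[2]])
def f_h():
    f=np.array(read_ft_force()); return np.array([f[:2]@HX,f[:2]@HY,f[2]])
def push(a,b,z,step,limit,v=30):
    """step from hook-frame a towards b until force along motion passes limit"""
    a,b=np.array(a,float),np.array(b,float); n=int(np.ceil(np.linalg.norm(b-a)/step)); d=(b-a)/np.linalg.norm(b-a)
    f0=f_h(); 
    for i in range(1,n+1):
        p=a+(b-a)*i/n; go(*p,z,v); f=f_h()-f0
        if -f[:2]@d>limit: break
    print("push end",p.round(1),"at",hpos().round(1),"f",f.round(1),"t",read_time_s()); return p
E
python3 - <<'E'
from h import *
move_pose(W(-56,0,130),ORI)
go(-56,0,68,80); print(hpos(),f_h())
go(-42,0,68,60)
p=push([-42,0],[-12,0],68,5,4)
p=push(p,[2,0],68,1,4)
E
```

```text
[-55.82919192  -0.28863186  68.39915688] [ 0.11187189  0.22462547 -0.29394045]
push end [-12.   0.] at [-11.7   0.   68. ] f [-0.2  0.5 -0.5] t 7.575
push end [-5.  0.] at [-5.5 -0.  68. ] f [-4.4  0.9  2.2] t 9.325
```

```bash
python3 - <<'E'
from h import *
go(-20,0,68,100); go(-20,0,120); move_gripper(0.0)
go(25,102,120,200); go(25,102,68,80)
p=push([25,102],[25,22],68,20,12,40)
go(25,40,68); go(25,40,110); go(-42,-5,200,200)
c,p,s=measure("wrist"); cv2.imwrite("pics/w2.png",c["image"])
for q in("saw_edge","strip_line"):
    for k in place_of("wrist",q)[:1]:
        v,u=k["centre"]; w=onplane(c,u,v,73 if q=="strip_line" else 64)[:2]-p[:2]
        print(q,k,w@HX,w@HY)
print(read_time_s())
E
```

```text
push end [25. 22.] at [25.  22.  67.9] f [ 0.   0.5 -0.6] t 15.65
wrist hook [ 483.221 -259.831    0.542] [-106.9  108.8  -80.   180.    72.    98. ] strip world [ 535.3 -297.5] in hook [ 25.2 -59.1] rel ang -0.0009 [ 45.3 149.8]
saw_edge {'centre': [144.7, 356.0], 'p': 0.65} -0.9905810026620143 -108.64797795846756
strip_line {'centre': [115.0, 347.0], 'p': 0.7} 29.13578784075489 -94.10870546678166
17.3583
```

View pics/w2.png

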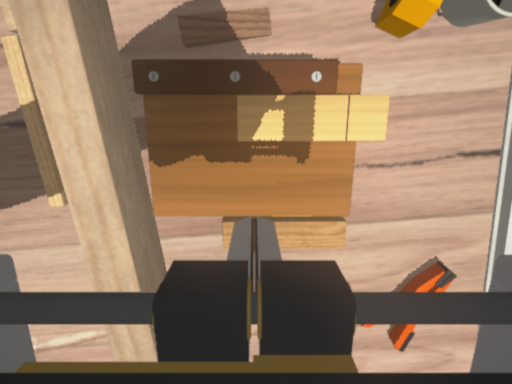

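```bash
python3 - <<'E'
from h import *
go(25,40,110,200); go(25,40,68,100); go(25,26,68,100)
p=push([25,26],[25,12],68,14,12,40)
go(25,30,68); go(25,30,110,200); go(-45,-110,170,220)
c=capture("wrist"); cv2.imwrite("pics/w3raw.png",c["image"]); np.savez("pics/c3.npz",**{k:c[k] for k in("fx","fy","cx","cy","R","t")})
for q in("saw_edge","strip_line"):
    for k in place_of("wrist",q)[:1]:
        v,u=k["centre"]; w=onplane(c,u,v,73 if q=="strip_line" else 64)[:2]-HO
        print(q,k,w@HX,w@HY)
for x,y,h in((27.5,-110,64),(27.5,-110,73),(-60,-110,64),(50,0,64)): print(proj(c,W(x,y,h)))
print(read_time_s())
I=c["image"]; cv2.imwrite("pics/w3.png",cv2.resize(I[20:280,130:390],None,fx=2.3,fy=2.3,interpolation=0))
E
```

```text
push end [25. 12.] at [24.9 12.  67.9] f [ 0.2  0.4 -0.6] t 19.475
saw_edge {'centre': [146.6, 257.3], 'p': 0.71} -2.4075590715263706 -111.05640521324635
strip_line {'centre': [113.1, 251.7], 'p': 0.91} 28.308239306605227 -105.84669997491388
(np.float64(256.299564071885), np.float64(113.94970779228036))
(np.float64(256.3643356505), np.float64(114.04495249143478))
(np.float64(255.9744636380163), np.float64(204.70806068975463))
(np.float64(134.27314749999354), np.float64(87.97244087942738))
21.1583
```

View pics/w3.png

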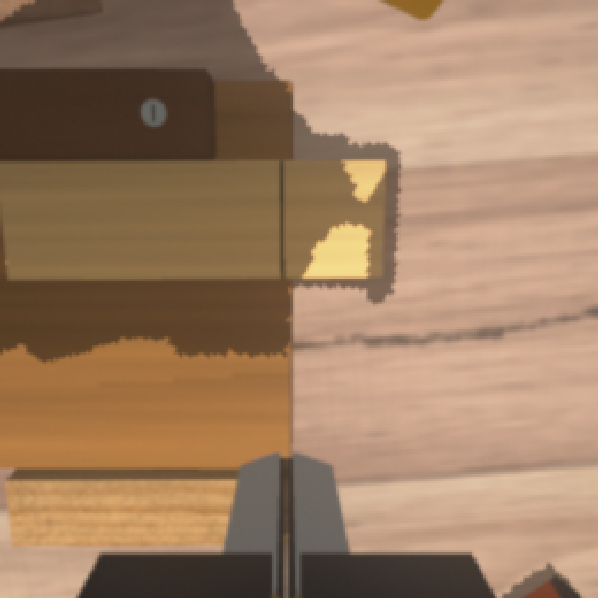

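```bash
cat >> h.py <<'E'
def gap(c):
    """line->edge distance along hook y (mm, + = line still inside)"""
    g=cv2.cvtColor(c["image"],6).astype(float)
    out=[]
    for v in(100,107,114,121,128):                      # pencil line: darkest, centroid
        u0=int(proj(c,W(27.5,-110,73))[0]); r=g[v-1:v+2,u0-12:u0+13].mean(0)
        w=np.clip(np.median(r)-12-r,0,None); u=(w*np.arange(u0-12,u0+13)).sum()/w.sum(); out.append((onplane(c,u,v,73)[:2]-HO)@HY)
    e=[]
    for v in(58,62,66,80,152,160,175,185,195):
        u0=int(proj(c,W(0,-110,64))[0]); r=c["image"][v-1:v+2,u0-8:u0+9,0].mean(0).astype(float); d=np.clip(abs(np.diff(r))-8,0,None)
        u=(d*(np.arange(u0-8,u0+8)+.5)).sum()/max(d.sum(),1e-9); e.append((onplane(c,u,v,64)[:2]-HO)@HY)
    print("line",np.round(out,2),"edge",np.round(e,2)); return np.median(out)-np.median(e)
E
python3 - <<'E'
from h import *
c=dict(np.load("pics/c3.npz")); c["image"]=cv2.imread("pics/w3raw.png"); print(gap(c))
E
```

```text
line [-105.89 -105.91 -105.97 -105.94 -105.96] edge [-110.14 -110.09 -110.18 -110.16 -110.26 -110.11 -110.27 -110.29 -110.42]
4.234248418648576
```

```bash
python3 - <<'E'
from h import *
go(25,30,110,200); go(25,30,68,100); go(25,15,68,100); go(25,7.8,68,25); sleep(0.1); print(hpos())
go(25,25,68); go(25,25,110,200)
move_gripper(1.0); go(-25,-52,110,200); go(-25,-52,68,100); go(-12,-52,68,80)
push([-12,-52],[2,-52],68,1,5)
go(-25,-52,68,100); go(-45,-52,110,150); go(-45,-110,170,200)
c=capture("wrist"); cv2.imwrite("pics/w4.png",cv2.resize(c["image"][20:280,130:390],None,fx=2.3,fy=2.3,interpolation=0))
print(gap(c),read_time_s())
s,a,sz=rect(contour("wrist",c,"strip",73)); print((s-HO)@HX,a-np.pi/2-TH,sz)
E
```

```text
[25.02550404  7.87711136 67.99193994]
push end [ -4. -52.] at [ -5.4 -52.1  67.9] f [-10.4   1.8   3.7] t 29.125
line [-109.52 -109.52 -109.53 -109.48 -109.52] edge [-110.06 -110.   -110.06 -110.1  -109.95 -109.9  -110.12 -109.95 -109.93]
0.48046155344582075 30.5583
26.488013268222524 -5.410913003611739e-05 (44.80262756347656, 148.6661376953125)
```

View pics/w4.png

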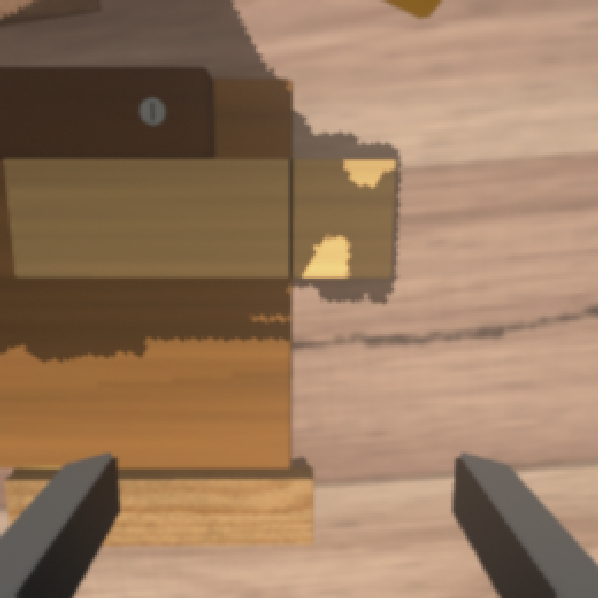

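```bash
python3 - <<'E'
from h import *
go(-70,-110,300,200); sleep(0.3); c=capture("top"); print(read_time_s(),f_h()); print(finish_job())
E
```

```text
31.7667 [ 0.3951142  -0.42977174 -0.23823055]
the job is handed in; nothing more can be done
None
```

The strip lies flat along the fence with its pencil line about 0.5 mm inside the open right-hand edge, the marked end hanging out, the hand clear, and the job handed in at about 32 s; no verdict on the outcome was returned.

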